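Hold a tube rack against the dock's spring buffer

TASK

Slide the rack of purple-capped tubes nose first between the rails of the aluminium transport dock until you feel it meet the orange spring buffer, wherever the stop happens to be set, then press the buffer in to half of its travel, which puts about 10 newtons on it, so that I can tighten the clamp screw. Keep the rack upright and flat on the bench in the dock, never bottom the buffer out, and leave the orange-capped rack, the jar and the screwdriver where they are. The job ends holding: keep that push steady for a few seconds and finish while you are still pressing the rack, without letting go.

Things in the scene. Friction and masses are not known exactly. Their poses are not given: they have to be found in the camera images.
- rack: loose black rack with two rows of five purple-capped tubes, 0.25 to 0.47 kg: a block 120 long x 46 wide x 50 high (79 to the cap tops). Origin: centre of the block's underside, on the bench (z = 0). x points to the nose (front face, 60 ahead), z up. Behind the block a tail, 34 wide and 8 high, reaches to 115 behind the origin and carries an upright blue grip
- rack_grip (a point): centre of the rack's blue grip, 95 behind the rack's origin and 45 above its underside: a plate 36 long (rack's x), 16 thick (rack's y), top at 66, with 17 free between it and the block. Axes as the rack's. Pinch it from above across its thickness, or push its rear face
- rack_nose (a point): centre of the rack's flat front face, 60 ahead of its origin and 35 above its underside; axes as the rack's
- dock: transport dock fixed to the bench: two aluminium rails 155 long, 35 high, 8 thick, 51 apart inside (2.5 play each side of the rack), no floor: the rack slides on the bench. Origin: on the bench, mid-lane at the mouth; x points into the lane, z up. Flared lead-ins reach 28 out before the mouth, 77 apart at their tips. A clamp screw with black knob stands out 84 on the +y side
- lane_mid (a point): point on the bench in mid-lane, 60 inside the mouth; axes as the dock's. A green stop block across the lane carries the orange buffer facing the mouth. The stop is set anew each time: the relaxed buffer's face stands somewhere 45 to 75 inside the mouth; its place is not reported, so feel for it or look. The rack's grip always stays outside the rails
- buffer (a joint): how far the orange buffer (36 wide, face centre 33 above the bench) is pressed in, m: 0 relaxed, 0.024 bottomed out, growing along the dock's x. A plain spring without preload, 0.8 N per mm: 10 N is about 0.012. The rack's sliding friction on the bench comes on top, about 1 to 4 N
- orange_rack_mid (a point): bystander: a loose rack of eight orange-capped tubes, 100 x 54 x 79; the point is at its centre, 40 above the bench
- jar_mid (a point): bystander: a loose specimen jar with a yellow cap, 60 across, 75 high; the point is at its centre, half-way up
- driver_grip (a point): bystander: a loose screwdriver with a red handle, lying on the bench; the point is in the middle of its handle

How it is judged:
By the outcome, as a careful person would: the job done as asked, in the order asked, and still so for the second after the job is handed in, while the arm keeps its last pose, push and grip.
It also fails if it takes over 58 s, if anything falls off the work surface, if the arm or the gripper's body presses on something with over 40 N, if the wrist force passes 120 N, or if a joint passes its speed limit or range.

ROBOT

A 6-joint arm with a two-finger parallel gripper is mounted at the origin on the work surface. World frame = base frame: x ahead of the robot, y to its left, z up, the work surface at z = 0. Lengths are in m, angles in rad, forces in N, time in s.
With the tool pointing down it reaches from about 0.35 to 0.775 m from the base axis. Payload 5.5 kg.
Tool frame: the origin (TCP) lies between the finger pads; the fingertips stand 11 mm ahead of it and the grasp point (between the pads) lies 8 mm behind it (tips_ahead is the distance from the TCP to the fingertips, in m); z points along the fingers, y is the line along which they close (so a half turn about z gives the same grasp; the last joint's range is limited). The gripper opens to 85 mm and grips with 20 to 120 N. Pads are 22 mm wide; open, the fingers measure 114 mm over their backs; the gripper's body (76 mm by 85 mm) begins 54 mm behind the grasp point. The pads swing forward as they close: fully open they stand 13 mm farther back than shut.
Start: joints at [1.196, 0.313, 0.046, 1.304, 0, 1.431], TCP at [0.134, 0.559, 0.242] pointing down, gripper open.
Joint ranges: [-2.76, 2.76], [-0.86, 1.69], [-1.03, 1.26], [-2.2, 2.34], [-1.47, 1.5], [-3.14, 3.14]. Speed limits (rad/s): [2.57, 2.57, 3.14, 3.14, 3.14, 3.14].

INTERFACE

Orientations are given as a unit quaternion [w, x, y, z].
In Python, from workcell import * gives the robot as it stands. The module is installed in compiled form; this text tells all that it offers.
- The arm moves only by the tool jog_arm, never from a script. Its argument "moves" is a list of rows, each an object with "fingers": the closure, from 0 (fully open) to 1 (shut); "slide": the shift along the tool's x, y, z in mm, a list of three; "angular": the turn, a rotation vector about the tool's x, y, z in degrees, a list of three. A call has 1 to 10 rows; each row is the pose to reach, as a shift and turn from the pose commanded when the call began, along the tool's axes at that moment; what a row does not reach only later rows make up. A row lasts 1/12 s, in which the tool goes at most 41.7 mm and 7.16 degrees, less where a joint would pass 70% of its speed; a pose out of reach is approached as far as the arm can. A call with a gripper value outside its range is refused whole. The fingers move at their own pace and stop on an object; "squeeze" is the grip in N (left out, the last holds). Time passes only in rows, so rows that repeat a pose let the fingers close. It gives the time, the measured TCP pose, the force, the opening and the grip force at its end, in the units of the state.
- get_state(): the state, without advancing time (a new reading comes with each control period).
- read_camera(name): name is "side" or "top" or "wrist"; returns a dict with "color" (384x512x3 uint8, red, green, blue), "fovy" (degrees; the focal length in pixels is half the picture's height over the tangent of half this angle, whatever the lens; pixels are square), "cx", "cy" (the principal point, pixels), "world_from_camera" (4x4, takes a point from camera to world coordinates); the wrist camera has in their place "tool_from_camera" (4x4, takes a point from camera to tool coordinates, whose origin is the TCP and whose axes are the flange's). Camera axes: x right, y down, z forward; pixel columns grow to the right and rows downward; lengths in m; the calibration is good to about 2 mm. A picture is of the moment at which its call begins: read the wrist's pose just before it. There is no depth.
- hand_in(): hands the job in; it is judged then, once.
Trained networks look in a picture, given as the dict that the camera call returned (one of the last four; its "shot" number tells which), for a name from the list of things; names that differ only in an ending like _2 or _b are one class to them, and where a whole thing is asked for, a point or a joint stands for the part that bears it (a point fixed in the world has none). Each returns a list of dicts, best first, with "p" (0 to 1); they miss things now and then, are a little off and sometimes report something else, mostly with a low value. They report only what shows in the picture. A call takes as long as a camera call.
- look_for(target, picture): "point" ([column, row] in pixels, amid what is visible of it).
- tip_of(target, picture): "point" ([column, row] in pixels: a listed point, or the origin of a listed thing).
The state is a dict: "clock": time; "joint_pos": joint angles; "qvel": joint speeds; "tau": joint torques, N m; "tcp_pos": TCP position; "orientation": TCP orientation; "wrist_force": force on the tool from outside, world axes, zero at the start; "ft_torque": the same for the moment, N m; "finger_gap": finger opening in m; "grip_force": force on a finger pad.
Only numpy, scipy, OpenCV 4.12 (cv2) and the standard library are available. Lean on these libraries where they do the work, as an engineer would, in place of code of your own. Each camera call takes 0.05 s, during which the arm holds its last target. There are 200 camera calls.

## Working session

There is one attempt and no reset: what is moved stays moved. The work goes in short steps, Python scripts to look and compute and a tool call to move; the robot and the scene stay as the last step left them, time stands still between calls to the robot, and variables do not carry over. Pictures are saved under pics/ and viewed, at most 13 in all, crops included, and the job is handed in when it is done.

Besides the shell and the picture viewer there is one more tool, called after ">>>" by a JSON object that holds its "name" and its "arguments", one argument or row to a line. jog_arm: Moves the arm, as the interface text tells. Its arguments: {"type":"object","properties":{"moves":{"type":"array","items":{"type":"object","properties":{"fingers":{"type":"number"},"slide":{"type":"array","items":{"type":"number"}},"angular":{"type":"array","items":{"type":"number"}}}}},"squeeze":{"type":"number"}},"required":["moves"]}

```bash
mkdir -p pics
cat > h.py <<'E'
from workcell import *
import numpy as np, cv2
from scipy.spatial.transform import Rotation as R
def pose():
    s=get_state(); T=np.eye(4); q=s["orientation"]
    T[:3,:3]=R.from_quat([q[1],q[2],q[3],q[0]]).as_matrix(); T[:3,3]=s["tcp_pos"]; return T
def shot(n):
    T=pose(); p=read_camera(n)
    p["W"]=T@p["tool_from_camera"] if n=="wrist" else np.array(p["world_from_camera"]); return p
def ray(p,uv,z):
    f=p["color"].shape[0]/2/np.tan(np.radians(p["fovy"])/2)
    d=p["W"][:3,:3]@np.array([(uv[0]-p["cx"])/f,(uv[1]-p["cy"])/f,1]); o=p["W"][:3,3]
    return o+d*(z-o[2])/d[2]
def proj(p,X):
    f=p["color"].shape[0]/2/np.tan(np.radians(p["fovy"])/2)
    c=np.linalg.inv(p["W"])@np.append(X,1); return np.array([p["cx"]+f*c[0]/c[2],p["cy"]+f*c[1]/c[2]])
def save(p,n): cv2.imwrite("pics/"+n,p["color"][:,:,::-1])
H=dict(rack=0,rack_grip=.045,rack_nose=.035,dock=0,lane_mid=0,orange_rack_mid=.04,jar_mid=.0375,driver_grip=.012)
E
python3 - <<'E'
from h import *
np.set_printoptions(precision=4,suppress=True)
ims=[]
for c in ["top","side"]:
    p=shot(c); ims.append(p["color"])
    print(c,p["W"][:3,3])
    for k,z in H.items():
        for r in tip_of(k,p)[:2]: print(k,round(r["p"],2),np.round(r["point"],1),ray(p,r["point"],z))
save({"color":np.vstack(ims)[:, :]},"a.png")
for i,n in zip(ims,["top","side"]): save({"color":i},n+".png")
print(get_state())
E
```

```text
top [0.4079 0.0248 1.1764]
rack 0.66 [372.9 197.6] [ 0.5637 -0.2397  0.    ]
rack_grip 0.87 [413.2 176.9] [ 0.6057 -0.3256  0.045 ]
rack_grip 0.42 [105.  206.1] [0.5437 0.3989 0.045 ]
rack_nose 0.85 [354.3 200.6] [ 0.5524 -0.188   0.035 ]
dock 0.67 [244.4 230. ] [0.4879 0.0721 0.    ]
lane_mid 0.71 [219.3 231.7] [0.4843 0.1328 0.    ]
orange_rack_mid 0.74 [308.6 105.6] [ 0.7848 -0.0864  0.04  ]
jar_mid 0.85 [218.9 124.5] [0.7411 0.1315 0.0375]
driver_grip 0.6 [106.7 206.8] [0.5459 0.4056 0.012 ]
side [0.5578 0.8822 0.9479]
rack 0.65 [264.3 139.2] [ 0.5658 -0.2479  0.    ]
rack_grip 0.65 [253.1 115. ] [ 0.6075 -0.3237  0.045 ]
rack_nose 0.92 [273.4 143.1] [ 0.535  -0.1875  0.035 ]
dock 0.92 [289.5 211.9] [0.4847 0.0778 0.    ]
dock 0.34 [270.4 143.9] [ 0.5444 -0.2239  0.    ]
lane_mid 0.96 [288.6 230.3] [0.4884 0.1458 0.    ]
jar_mid 0.94 [199.1 215.2] [0.74   0.1317 0.0375]
driver_grip 0.66 [262.3 311.3] [0.5562 0.4016 0.012 ]
{'clock': 0.9, 'joint_pos': array([1.1964, 0.3132, 0.0461, 1.3036, 0.    , 1.4312]), 'qvel': array([-0.0002,  0.0009, -0.0006, -0.0015,  0.0003,  0.0001]), 'tau': array([ -0.    , -48.0447,  29.8816,  -0.    ,  -0.0002,   0.    ]), 'tcp_pos': array([0.1338, 0.5593, 0.2423]), 'orientation': array([0.    , 0.1171, 0.9931, 0.0001]), 'wrist_force': array([-0.029 ,  0.2843,  0.1506]), 'ft_torque': array([ 0.0162,  0.0388, -0.0086]), 'grip_force': 0.0, 'finger_gap': 0.08509631545699525}
```

View pics/top.png

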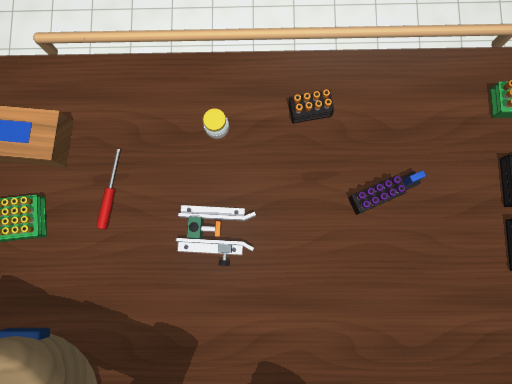

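View pics/side.png

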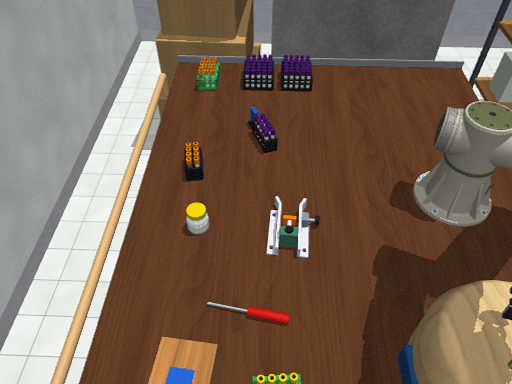

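The top view shows the purple rack at about (382,192), with its grip at (418,176). The dock mouth is at (246,229) with the lane opening to the left, and the orange buffer is at (218,229). The network results agree with this, so I'll start the approach.

>>> {"name": "jog_arm", "arguments": {
  "moves": [
    {"fingers":0,"slide":[-343,-205,0],"angular":[0,0,52]},
    {"fingers":0,"slide":[-343,-205,0],"angular":[0,0,52]},
    {"fingers":0,"slide":[-343,-205,0],"angular":[0,0,52]},
    {"fingers":0,"slide":[-343,-205,0],"angular":[0,0,52]},
    {"fingers":0,"slide":[-343,-205,0],"angular":[0,0,52]},
    {"fingers":0,"slide":[-343,-205,0],"angular":[0,0,52]},
    {"fingers":0,"slide":[-343,-205,0],"angular":[0,0,52]},
    {"fingers":0,"slide":[-343,-205,0],"angular":[0,0,52]},
    {"fingers":0,"slide":[-343,-205,0],"angular":[0,0,52]},
    {"fingers":0,"slide":[-343,-205,0],"angular":[0,0,52]}
  ]
}}

```text
clock: 1.73
tcp_pos: [0.4223, 0.2773, 0.2425]
orientation: [0.001, 0.542, 0.84, 0.0]
wrist_force: [0.3, 0.2, -0.3]
finger_gap: 0.0851
grip_force: 0.0
```

```bash
cat >> h.py <<'E'
def to(x,y,z,head):
    "slide mm / angular deg in tool axes to a tool-down pose with tool x heading head (deg)"
    T=pose(); h=np.radians(head); X=np.array([np.cos(h),np.sin(h),0]); Z=np.array([0,0,-1.])
    G=np.stack([X,np.cross(Z,X),Z],1)
    print("slide",np.round(T[:3,:3].T@(np.array([x,y,z])-T[:3,3])*1000,1),
     "ang",np.round(np.degrees(R.from_matrix(T[:3,:3].T@G).as_rotvec()),2))
E
python3 - <<'E'
from h import *
s=get_state();print(s["clock"],s["tcp_pos"],s["joint_pos"])
p=shot("wrist");f=192/np.tan(np.radians(p["fovy"])/2);print(f,p["tool_from_camera"])
to(.62,-.29,.242,114);to(.575,-.10,.242,114)
E
```

```text
1.7333 [0.4222722  0.2773485  0.24250191] [ 4.22649286e-01  1.76955793e-01 -1.31643646e-01  1.26089084e+00
 -9.10935779e-04  1.56790565e+00]
284.8486610370231 [[ 1.39839307e-03 -9.63742584e-01 -2.66830050e-01  6.84076013e-02]
 [ 9.99998494e-01  1.62199240e-03 -6.17592317e-04  9.10549920e-04]
 [ 1.02799633e-03 -2.66828784e-01  9.63743401e-01 -1.31407712e-01]
 [ 0.00000000e+00  0.00000000e+00  0.00000000e+00  1.00000000e+00]]
slide [-596.2  -54.     1.9] ang [0.12 0.16 0.23]
slide [-404.4  -17.     1.4] ang [0.12 0.16 0.23]
```

>>> {"name": "jog_arm", "arguments": {
  "moves": [
    {"fingers":0,"slide":[-153,6,0],"angular":[0,0,0]},
    {"fingers":0,"slide":[-153,6,0],"angular":[0,0,0]},
    {"fingers":0,"slide":[-153,6,0],"angular":[0,0,0]},
    {"fingers":0,"slide":[-153,6,0],"angular":[0,0,0]},
    {"fingers":0,"slide":[-153,6,0],"angular":[0,0,0]}
  ]
}}

```text
clock: 2.2
tcp_pos: [0.4911, 0.1394, 0.2422]
orientation: [0.001, 0.543, 0.84, -0.0]
wrist_force: [0.9, -0.4, -1.4]
finger_gap: 0.0852
grip_force: 0.0
```

Run:
```python
from h import *
p=shot("wrist");save(p,"w1.png")
for k in ["dock","lane_mid"]:
    for r in tip_of(k,p)[:1]: print(k,round(r["p"],2),np.round(r["point"],1),ray(p,r["point"],0))
for r in look_for("buffer",p)[:2]: print("buf",r["p"],r["point"],ray(p,r["point"],.033))
to(.62,-.26,.242,114)
```

```text
lane_mid 0.64 [256.6 168.2] [0.49476674 0.13799214 0.        ]
buf 0.82 [255.8, 167.7] [0.49087957 0.14384096 0.033     ]
slide [-4.222e+02 -4.820e+01  1.000e-01] ang [-0.01 -0.03  0.57]
```

View pics/w1.png

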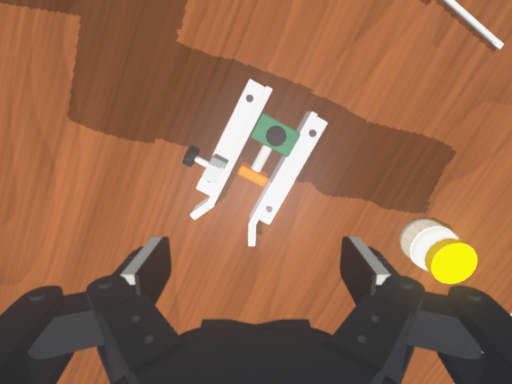

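Run:
```python
import cv2
i=cv2.imread("pics/w1.png")[70:250,180:335]; cv2.imwrite("pics/w1c.png",cv2.resize(i,None,fx=3.3,fy=3.3,interpolation=cv2.INTER_CUBIC))
```

```text
(no output)
```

View pics/w1c.png

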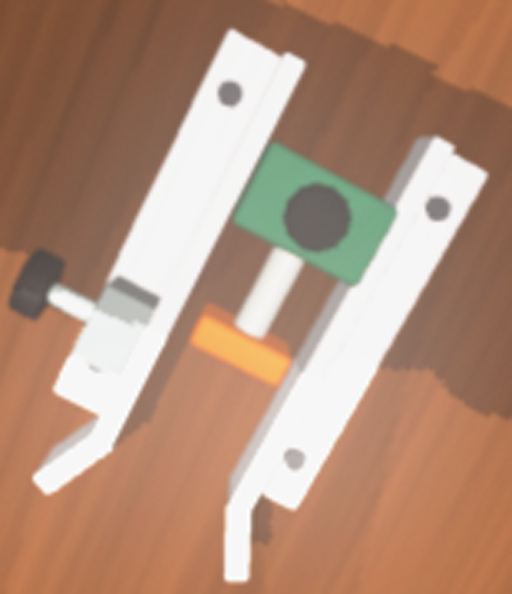

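>>> {"name": "jog_arm", "arguments": {
  "moves": [
    {"fingers":0,"slide":[-422,-48,0],"angular":[0,0,0]},
    {"fingers":0,"slide":[-422,-48,0],"angular":[0,0,0]},
    {"fingers":0,"slide":[-422,-48,0],"angular":[0,0,0]},
    {"fingers":0,"slide":[-422,-48,0],"angular":[0,0,0]},
    {"fingers":0,"slide":[-422,-48,0],"angular":[0,0,0]},
    {"fingers":0,"slide":[-422,-48,0],"angular":[0,0,0]},
    {"fingers":0,"slide":[-422,-48,0],"angular":[0,0,0]},
    {"fingers":0,"slide":[-422,-48,0],"angular":[0,0,0]},
    {"fingers":0,"slide":[-422,-48,0],"angular":[0,0,0]},
    {"fingers":0,"slide":[-422,-48,0],"angular":[0,0,0]}
  ]
}}

```text
clock: 3.23
tcp_pos: [0.6187, -0.2526, 0.2424]
orientation: [0.0, 0.54, 0.842, 0.0]
wrist_force: [0.5, 0.8, 0.4]
finger_gap: 0.0854
grip_force: 0.0
```

Run:
```python
from h import *
p=shot("wrist");save(p,"w2.png");print(get_state()["tcp_pos"])
for k in ["rack","rack_grip","rack_nose"]:
    for r in tip_of(k,p)[:2]: print(k,round(r["p"],2),np.round(r["point"],1),ray(p,r["point"],H[k]))
```

```text
[ 0.62043757 -0.26055319  0.24026304]
rack 0.77 [223.6 141.2] [ 0.56834942 -0.23930565  0.        ]
rack_grip 0.67 [220.6 223.3] [ 0.60706544 -0.32726532  0.045     ]
rack_grip 0.3 [454.6 103.7] [ 0.7863495 -0.0889335  0.045    ]
rack_nose 0.88 [218.6  90.9] [ 0.54342361 -0.18559227  0.035     ]
```

View pics/w2.png

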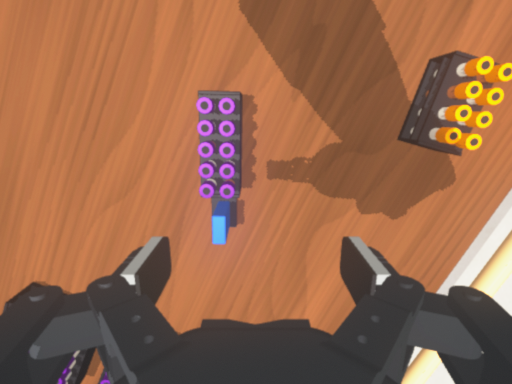

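The rack is nearly aligned with the image columns. Its grip is at about (220,225), matching the network's point, and nothing stands near it. Next I'll work out the dock axis and the descent numbers.

Run:
```python
from h import *
# w1 pose reconstructed
p=shot("wrist"); Tt=p["tool_from_camera"]
T=np.eye(4);T[:3,:3]=R.from_quat([.543,.84,0,.001]).as_matrix();T[:3,3]=[.4905,.1394,.2422]
q=dict(p);q["W"]=T@Tt
g=lambda u,v,z=.035:ray(q,(180+u/3.3,70+v/3.3),z)
L0,L1,R0,R1=g(110,448),g(305,65),g(237,490),g(430,140)
print(L0,L1,R0,R1)
for a,b in((L0,L1),(R0,R1)): print("len",np.linalg.norm(b-a),"head",np.degrees(np.arctan2(*(b-a)[1::-1])))
print("width",np.linalg.norm(L0-R0),"mouth",(L0+R0)/2,"end",(L1+R1)/2)
print("bufface",g(190,340,.043),g(278,382,.043))
a=rg=np.array([.6068,-.3268]); h=114.2
to(*rg,.15,h); to(*rg,.050,h)
```

```text
[0.46169372 0.07838097 0.035     ] [0.47058437 0.23272276 0.035     ] [0.51249055 0.08272025 0.035     ] [0.52057115 0.22837118 0.035     ]
len 0.15459764330298267 head 86.70320015123075
len 0.1458749100823701 head 86.82453079198014
width 0.05098183386164059 mouth [0.48709214 0.08055061 0.035     ] end [0.49557776 0.23054697 0.035     ]
bufface [0.47253762 0.13089587 0.043     ] [0.50779517 0.12978456 0.043     ]
slide [-64.3 -41.6  91.7] ang [-0.03 -0.09  0.43]
slide [-64.5 -41.6 191.7] ang [-0.03 -0.09  0.43]
```

>>> {"name": "jog_arm", "arguments": {
  "moves": [
    {"fingers":0,"slide":[-64,-42,40],"angular":[0,0,0.4]},
    {"fingers":0,"slide":[-64,-42,90],"angular":[0,0,0.4]},
    {"fingers":0,"slide":[-64,-42,115],"angular":[0,0,0.4]},
    {"fingers":0,"slide":[-64,-42,115],"angular":[0,0,0.4]},
    {"fingers":0,"slide":[-64,-42,115],"angular":[0,0,0.4]},
    {"fingers":0,"slide":[-64,-42,115],"angular":[0,0,0.4]}
  ]
}}

```text
clock: 3.98
tcp_pos: [0.6058, -0.3258, 0.127]
orientation: [-0.001, 0.543, 0.84, 0.0]
wrist_force: [0.2, -0.1, 0.6]
finger_gap: 0.0857
grip_force: 0.0
```

Run:
```python
from h import *
print(get_state()["tcp_pos"])
p=shot("wrist");save(p,"w3.png")
for k in ["rack","rack_grip","rack_nose"]:
    for r in tip_of(k,p)[:1]: print(k,round(r["p"],2),np.round(r["point"],1),ray(p,r["point"],H[k]))
to(.6068,-.3268,.040,114.2)
```

```text
[ 0.60577478 -0.32579228  0.12698591]
rack 0.98 [256.9  82.9] [ 0.56919009 -0.2397615   0.        ]
rack_grip 0.64 [254.8 203.7] [ 0.60622933 -0.32570766  0.045     ]
slide [ 1.8 -1.  90.5] ang [0.15 0.23 0.06]
```

View pics/w3.png

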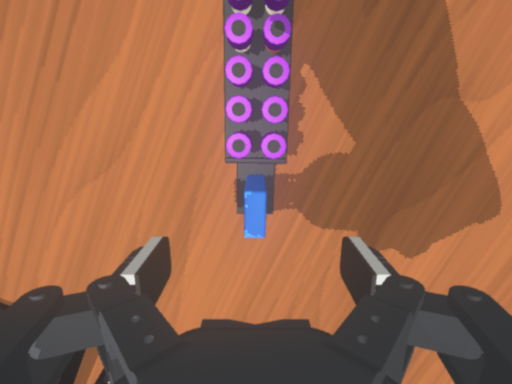

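The grip is centred between the fingers, at column 255. I'll descend and close.

>>> {"name": "jog_arm", "arguments": {
  "moves": [
    {"fingers":0,"slide":[0,0,30]},
    {"fingers":0,"slide":[0,0,60]},
    {"fingers":0,"slide":[0,0,87]},
    {"fingers":0,"slide":[0,0,87]},
    {"fingers":0.5,"slide":[0,0,87]},
    {"fingers":1,"slide":[0,0,87]},
    {"fingers":1,"slide":[0,0,87]},
    {"fingers":1,"slide":[0,0,87]},
    {"fingers":1,"slide":[0,0,87]},
    {"fingers":1,"slide":[0,0,87]}
  ],
  "squeeze": 60
}}

```text
schema error: expected keys fingers, slide, angular
```

>>> {"name": "jog_arm", "arguments": {
  "moves": [
    {"fingers":1,"slide":[0,0,0]},
    {"fingers":1,"slide":[0,0,0]},
    {"fingers":1,"slide":[0,0,0]},
    {"fingers":1,"slide":[0,0,0]}
  ]
}}

```text
schema error: expected keys fingers, slide, angular
```

Run:
```python
from h import *
s=get_state();print(s)
D=np.array([.487,.079]);h=np.radians(86.8);d=np.array([np.cos(h),np.sin(h)])
for off in (-.26,-.24): # grip along dock x; nose = grip+155
    to(*(D+off*d),s["tcp_pos"][2],86.8); print((D+off*d))
```

```text
{'clock': 4.1833, 'joint_pos': array([-6.10599927e-01,  5.81318214e-01,  1.86230755e-01,  1.17096940e+00,
        2.30879859e-04,  5.36824030e-01]), 'qvel': array([-0.00859918,  0.00459553, -0.00330337, -0.00425183, -0.00258117,
       -0.00128878]), 'tau': array([-8.01747059e-02, -6.07008076e+01,  2.86772168e+01,  7.98409281e-03,
       -9.51671464e-04,  2.92137745e-03]), 'tcp_pos': array([ 0.6080407 , -0.32778898,  0.1305405 ]), 'orientation': array([2.37237676e-03, 5.42751685e-01, 8.39889862e-01, 2.79663631e-05]), 'wrist_force': array([-0.24422459, -0.12084928,  0.72220613]), 'ft_torque': array([ 0.01781076, -0.03883431,  0.00824588]), 'grip_force': 0.0, 'finger_gap': 0.0855710412741609}
slide [189.9 -63.1  -0.9] ang [ 0.2   0.19 27.46]
[ 0.47248641 -0.1805946 ]
slide [207.6 -53.9  -1. ] ang [ 0.2   0.19 27.46]
[ 0.47360284 -0.16062578]
```

>>> {"name": "jog_arm", "arguments": {
  "moves": [
    {"fingers":0,"slide":[0,0,30],"angular":[0,0,0]},
    {"fingers":0,"slide":[0,0,60],"angular":[0,0,0]},
    {"fingers":0,"slide":[0,0,87],"angular":[0,0,0]},
    {"fingers":0,"slide":[0,0,87],"angular":[0,0,0]},
    {"fingers":0.5,"slide":[0,0,87],"angular":[0,0,0]},
    {"fingers":1,"slide":[0,0,87],"angular":[0,0,0]},
    {"fingers":1,"slide":[0,0,87],"angular":[0,0,0]},
    {"fingers":1,"slide":[0,0,87],"angular":[0,0,0]},
    {"fingers":1,"slide":[0,0,87],"angular":[0,0,0]},
    {"fingers":1,"slide":[0,0,87],"angular":[0,0,0]}
  ],
  "squeeze": 60
}}

```text
clock: 5.02
tcp_pos: [0.6071, -0.329, 0.042]
orientation: [0.001, 0.544, 0.839, 0.0]
wrist_force: [-1.6, -0.1, 0.7]
finger_gap: 0.0153
grip_force: 58.4
```

>>> {"name": "jog_arm", "arguments": {
  "moves": [
    {"fingers":1,"slide":[0,0,0],"angular":[0,0,0]},
    {"fingers":1,"slide":[0,0,0],"angular":[0,0,0]},
    {"fingers":1,"slide":[0,0,0],"angular":[0,0,0]},
    {"fingers":1,"slide":[0,0,0],"angular":[0,0,0]}
  ]
}}

```text
clock: 5.35
tcp_pos: [0.6071, -0.329, 0.0419]
orientation: [0.001, 0.544, 0.839, -0.0]
wrist_force: [0.6, -0.1, 5.5]
finger_gap: 0.0152
grip_force: 59.5
```

Run:
```python
from h import *
s=get_state();print(s)
D=np.array([.487,.079]);h=np.radians(86.8);d=np.array([np.cos(h),np.sin(h)])
to(*(D-.25*d),s["tcp_pos"][2],86.8); print((D-.25*d))
```

```text
{'clock': 5.35, 'joint_pos': array([-6.12791568e-01,  6.43443098e-01,  6.73007245e-02,  9.91949418e-01,
        9.06071280e-05,  5.36627831e-01]), 'qvel': array([ 0.0013381 , -0.00151883, -0.00037949,  0.00054024,  0.0005009 ,
       -0.0019891 ]), 'tau': array([-1.20421699e-01, -5.86647570e+01,  2.51720184e+01, -1.11893078e-01,
        6.68416178e-03, -1.93713885e-02]), 'tcp_pos': array([ 0.60714358, -0.32904576,  0.04185136]), 'orientation': array([ 1.35301178e-03,  5.43590601e-01,  8.39349408e-01, -6.21374580e-06]), 'wrist_force': array([ 0.61020099, -0.11371638,  5.47477892]), 'ft_torque': array([ 3.28647974e-05,  9.74326309e-02, -2.12733753e-02]), 'grip_force': 59.53196883201599, 'finger_gap': 0.01519276355301414}
slide [199.4 -57.6  -0.5] ang [ 0.11  0.11 27.34]
[ 0.47304462 -0.17061019]
```

>>> {"name": "jog_arm", "arguments": {
  "moves": [
    {"fingers":1,"slide":[20,-6,-1],"angular":[0,0,3]},
    {"fingers":1,"slide":[42,-12,-1],"angular":[0,0,6]},
    {"fingers":1,"slide":[66,-19,-1],"angular":[0,0,9]},
    {"fingers":1,"slide":[90,-26,-1],"angular":[0,0,12]},
    {"fingers":1,"slide":[114,-33,-1],"angular":[0,0,15]},
    {"fingers":1,"slide":[138,-40,-1],"angular":[0,0,19]},
    {"fingers":1,"slide":[160,-46,-1],"angular":[0,0,22]},
    {"fingers":1,"slide":[180,-52,-1],"angular":[0,0,25]},
    {"fingers":1,"slide":[199,-58,-1],"angular":[0,0,27.3]},
    {"fingers":1,"slide":[199,-58,-1],"angular":[0,0,27.3]}
  ]
}}

```text
clock: 6.18
tcp_pos: [0.4696, -0.1681, 0.0418]
orientation: [-0.001, 0.726, 0.687, -0.0]
wrist_force: [-3.9, 6.1, 6.4]
finger_gap: 0.0155
grip_force: 59.7
```

Run:
```python
from h import *
s=get_state();print(s["tcp_pos"],s["orientation"],s["wrist_force"],s["ft_torque"],s["finger_gap"])
for c in ["top","side","wrist"]:
    p=shot(c)
    for k in ["rack","rack_nose","dock"]:
        for r in tip_of(k,p)[:1]: print(c,k,round(r["p"],2),np.round(r["point"],1),ray(p,r["point"],H[k]))
    if c=="wrist": save(p,"w4.png")
D=np.array([.487,.079]);h=np.radians(86.8);d=np.array([np.cos(h),np.sin(h)])
to(*(D-.25*d),s["tcp_pos"][2],86.8)
```

```text
[ 0.46956532 -0.1680933   0.0417931 ] [-9.78767758e-04  7.26368055e-01  6.87305233e-01 -8.63729123e-05] [-3.91379338  6.11455906  6.44277783] [0.80535003 0.80430364 0.00904731] 0.015508293937603345
top rack 0.86 [306.1 238. ] [ 0.46760885 -0.07588427  0.        ]
top rack_nose 0.82 [283.1 232.4] [ 0.47924365 -0.01965921  0.035     ]
top dock 0.59 [244.8 232. ] [0.48311888 0.07118465 0.        ]
side rack 0.56 [293.7 176. ] [ 0.46865814 -0.07162164  0.        ]
side rack_nose 0.64 [293.5 180.1] [ 0.47299    -0.01882076  0.035     ]
side dock 0.62 [200.4 214.7] [ 7.43969185e-01  9.87449932e-02 -1.11022302e-16]
wrist rack 0.89 [258.1  62.8] [ 0.47671872 -0.07259371  0.        ]
slide [-2.1  3.4  0. ] ang [-0.21 -0.21  0.12]
```

View pics/w4.png

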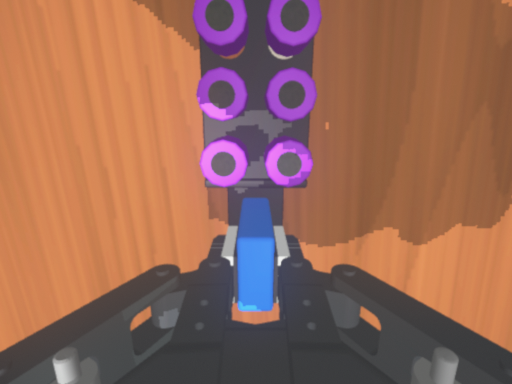

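>>> {"name": "jog_arm", "arguments": {
  "moves": [
    {"fingers":1,"slide":[4,1,-1],"angular":[0,0,0]},
    {"fingers":1,"slide":[14,2,-1],"angular":[0,0,0]},
    {"fingers":1,"slide":[26,3,-1],"angular":[0,0,0]},
    {"fingers":1,"slide":[38,3.4,-1],"angular":[0,0,0]},
    {"fingers":1,"slide":[48,3.4,-1],"angular":[0,0,0]},
    {"fingers":1,"slide":[50,3.4,-1],"angular":[0,0,0]},
    {"fingers":1,"slide":[50,3.4,-1],"angular":[0,0,0]}
  ]
}}

```text
clock: 7.37
tcp_pos: [0.4779, -0.1195, 0.0421]
orientation: [-0.0, 0.726, 0.688, -0.0]
wrist_force: [0.1, -0.6, -3.5]
finger_gap: 0.0154
grip_force: 58.6
```

```bash
cat >> h.py <<'E'
def st(D=(.487,.079),hd=86.8):
    s=get_state();h=np.radians(hd);d=np.array([np.cos(h),np.sin(h)]);n=np.array([-d[1],d[0]])
    f=s["wrist_force"]; e=s["tcp_pos"][:2]-np.array(D)
    q=s["orientation"];X=R.from_quat([q[1],q[2],q[3],q[0]]).as_matrix()[:,0]
    print("t %.2f grip_along %.1f lat %.1f z %.1f head %.2f | F along %.1f lat %.1f z %.1f | tq"%(s["clock"],e@d*1e3,e@n*1e3,s["tcp_pos"][2]*1e3,np.degrees(np.arctan2(X[1],X[0])),f[:2]@d,f[:2]@n,f[2]),np.round(s["ft_torque"],2))
E
python3 - <<'E'
from h import *
for i in range(5):
    st(); p=shot(["top","side"][i%2])
    if i<2: save(p,f"c{i}.png")
a,b=cv2.imread("pics/c0.png")[190:275,170:350],cv2.imread("pics/c1.png")[140:265,235:345]
a=cv2.resize(a,None,fx=4,fy=4,interpolation=2);b=cv2.resize(b,None,fx=4,fy=4,interpolation=2)[:, :]
a=a[:,:720]; H_=340
b=cv2.resize(b,(int(440*.5),int(500*.5)))
o=np.zeros((600,720,3),np.uint8);o[:340]=a;o[345:345+250,:220]=b
cv2.imwrite("pics/c.png",o)
E
```

```text
t 7.37 grip_along -198.7 lat -2.0 z 42.1 head 86.97 | F along -0.6 lat -0.1 z -3.5 | tq [-0.28  0.   -0.04]
t 7.42 grip_along -199.3 lat -2.1 z 42.1 head 86.93 | F along -1.4 lat -0.7 z -2.9 | tq [-0.34  0.04 -0.05]
t 7.47 grip_along -199.8 lat -2.3 z 42.2 head 86.89 | F along -0.7 lat 0.8 z -2.7 | tq [-0.25  0.06 -0.02]
t 7.52 grip_along -200.1 lat -2.3 z 42.2 head 86.86 | F along -0.5 lat -0.2 z -2.3 | tq [-0.27  0.05 -0.03]
t 7.57 grip_along -200.3 lat -2.3 z 42.3 head 86.83 | F along -0.4 lat 0.2 z -3.6 | tq [-0.27  0.02  0.01]
```

View pics/c.png

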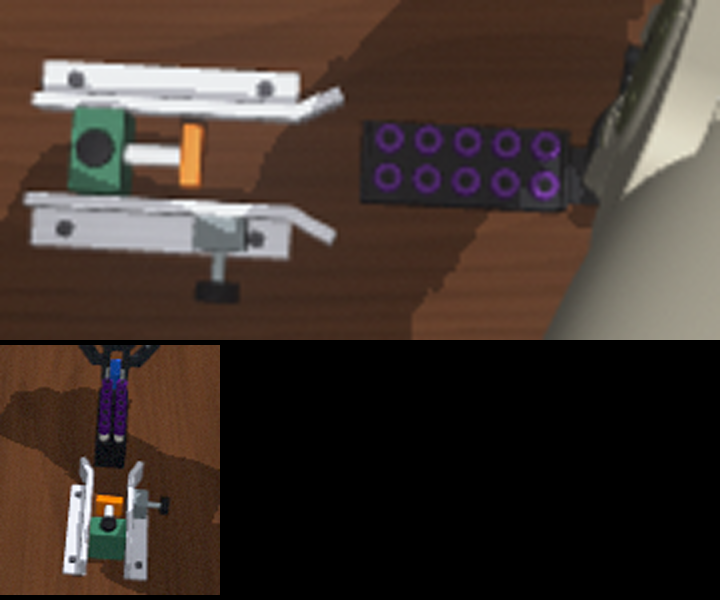

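The top crop shows the rack aligned with the lane but about 2 mm towards world +x (upward in the image), which matches the state. I'll shift it 2 mm, lower it slightly onto the bench and enter slowly.

>>> {"name": "jog_arm", "arguments": {
  "moves": [
    {"fingers":1,"slide":[4,-1,0.3],"angular":[0,0,0]},
    {"fingers":1,"slide":[9,-2,0.6],"angular":[0,0,0]},
    {"fingers":1,"slide":[14,-2,0.6],"angular":[0,0,0]},
    {"fingers":1,"slide":[19,-2,0.6],"angular":[0,0,0]},
    {"fingers":1,"slide":[24,-2,0.6],"angular":[0,0,0]},
    {"fingers":1,"slide":[29,-2,0.6],"angular":[0,0,0]},
    {"fingers":1,"slide":[34,-2,0.6],"angular":[0,0,0]},
    {"fingers":1,"slide":[39,-2,0.6],"angular":[0,0,0]},
    {"fingers":1,"slide":[42,-2,0.6],"angular":[0,0,0]},
    {"fingers":1,"slide":[42,-2,0.6],"angular":[0,0,0]}
  ]
}}

```text
clock: 8.45
tcp_pos: [0.4786, -0.0777, 0.0418]
orientation: [-0.0, 0.726, 0.688, 0.001]
wrist_force: [1.1, 1.5, 0.1]
finger_gap: 0.0152
grip_force: 59.0
```

Run:
```python
from h import *
for i in range(3):
    st(); p=shot("top")
save(p,"d.png")
a=p["color"][195:270,170:320,::-1]
cv2.imwrite("pics/dc.png",cv2.resize(a,None,fx=5,fy=5,interpolation=2))
```

```text
t 8.45 grip_along -157.0 lat -0.3 z 41.8 head 86.91 | F along 1.6 lat -1.0 z 0.1 | tq [ 0.15 -0.06 -0.03]
t 8.50 grip_along -157.0 lat -0.3 z 41.8 head 86.91 | F along 1.9 lat -1.0 z 1.2 | tq [ 0.34 -0.   -0.02]
t 8.55 grip_along -157.1 lat -0.3 z 41.8 head 86.90 | F along 1.8 lat 0.5 z -0.4 | tq [ 0.16 -0.07  0.03]
```

View pics/dc.png

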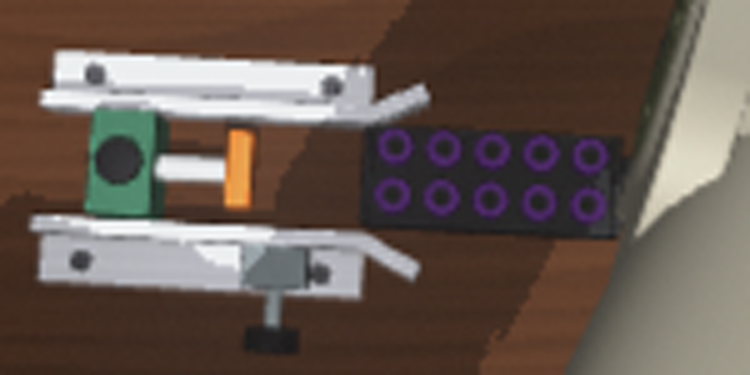

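The nose is at the mouth (column 363) and centred between the rails, with about 50 mm to go to the buffer at column 252. I'll continue in slowly.

>>> {"name": "jog_arm", "arguments": {
  "moves": [
    {"fingers":1,"slide":[4,0,0],"angular":[0,0,0]},
    {"fingers":1,"slide":[8,0,0],"angular":[0,0,0]},
    {"fingers":1,"slide":[12,0,0],"angular":[0,0,0]},
    {"fingers":1,"slide":[16,0,0],"angular":[0,0,0]},
    {"fingers":1,"slide":[20,0,0],"angular":[0,0,0]},
    {"fingers":1,"slide":[24,0,0],"angular":[0,0,0]},
    {"fingers":1,"slide":[28,0,0],"angular":[0,0,0]},
    {"fingers":1,"slide":[32,0,0],"angular":[0,0,0]},
    {"fingers":1,"slide":[36,0,0],"angular":[0,0,0]},
    {"fingers":1,"slide":[39,0,0],"angular":[0,0,0]}
  ]
}}

```text
clock: 9.43
tcp_pos: [0.4806, -0.0395, 0.0418]
orientation: [0.0, 0.726, 0.687, 0.0]
wrist_force: [-0.7, -4.0, 1.4]
finger_gap: 0.0155
grip_force: 59.4
```

Run:
```python
from h import *
for i in range(4):
    st(); p=shot("side")
```

```text
t 9.43 grip_along -118.6 lat -0.3 z 41.8 head 86.86 | F along -4.0 lat 0.4 z 1.4 | tq [-0.8  -0.03 -0.  ]
t 9.48 grip_along -118.2 lat -0.3 z 41.8 head 86.88 | F along -0.7 lat 0.0 z 2.7 | tq [-0.37 -0.02 -0.1 ]
t 9.53 grip_along -118.1 lat -0.3 z 41.8 head 86.90 | F along 0.6 lat 0.1 z 2.2 | tq [-0.17 -0.02 -0.06]
t 9.58 grip_along -118.2 lat -0.3 z 41.8 head 86.89 | F along 1.4 lat 0.2 z 3.7 | tq [-0.01 -0.06 -0.02]
```

>>> {"name": "jog_arm", "arguments": {
  "moves": [
    {"fingers":1,"slide":[2,0,0],"angular":[0,0,0]},
    {"fingers":1,"slide":[4,0,0],"angular":[0,0,0]},
    {"fingers":1,"slide":[6,0,0],"angular":[0,0,0]},
    {"fingers":1,"slide":[8,0,0],"angular":[0,0,0]}
  ]
}}

```text
clock: 9.97
tcp_pos: [0.4812, -0.0321, 0.0418]
orientation: [0.0, 0.726, 0.687, -0.0]
wrist_force: [-0.2, -3.9, 4.4]
finger_gap: 0.0152
grip_force: 59.5
```

>>> {"name": "jog_arm", "arguments": {
  "moves": [
    {"fingers":1,"slide":[1,0,0],"angular":[0,0,0]},
    {"fingers":1,"slide":[2,0,0],"angular":[0,0,0]},
    {"fingers":1,"slide":[3,0,0],"angular":[0,0,0]}
  ]
}}

```text
clock: 10.22
tcp_pos: [0.4813, -0.0289, 0.0418]
orientation: [0.0, 0.726, 0.687, -0.0]
wrist_force: [0.3, -5.2, 4.5]
finger_gap: 0.0155
grip_force: 59.5
```

>>> {"name": "jog_arm", "arguments": {
  "moves": [
    {"fingers":1,"slide":[1,0,0],"angular":[0,0,0]},
    {"fingers":1,"slide":[2,0,0],"angular":[0,0,0]},
    {"fingers":1,"slide":[3,0,0],"angular":[0,0,0]}
  ]
}}

```text
clock: 10.47
tcp_pos: [0.4815, -0.0259, 0.0418]
orientation: [0.0, 0.726, 0.687, -0.0]
wrist_force: [1.5, -6.7, 4.5]
finger_gap: 0.0152
grip_force: 59.6
```

>>> {"name": "jog_arm", "arguments": {
  "moves": [
    {"fingers":1,"slide":[1,0,0],"angular":[0,0,0]},
    {"fingers":1,"slide":[2,0,0],"angular":[0,0,0]},
    {"fingers":1,"slide":[3,0,0],"angular":[0,0,0]}
  ]
}}

```text
clock: 10.72
tcp_pos: [0.4815, -0.0233, 0.0418]
orientation: [0.001, 0.726, 0.687, -0.0]
wrist_force: [-0.6, -6.7, 3.9]
finger_gap: 0.0159
grip_force: 59.7
```

Run:
```python
from h import *
for i in range(3):
    st(); p=shot("top")
a=p["color"][195:270,170:320,::-1]
cv2.imwrite("pics/ec.png",cv2.resize(a,None,fx=5,fy=5,interpolation=2))
```

```text
t 10.72 grip_along -102.5 lat -0.3 z 41.8 head 86.82 | F along -6.8 lat 0.3 z 3.9 | tq [-1.38  0.04 -0.01]
t 10.77 grip_along -102.4 lat -0.3 z 41.8 head 86.83 | F along -6.3 lat -0.1 z 5.0 | tq [-1.29  0.03 -0.01]
t 10.82 grip_along -102.4 lat -0.3 z 41.8 head 86.83 | F along -6.5 lat 0.6 z 5.9 | tq [-1.26  0.04 -0.04]
```

>>> {"name": "jog_arm", "arguments": {
  "moves": [
    {"fingers":1,"slide":[1,0,0],"angular":[0,0,0]},
    {"fingers":1,"slide":[2,0,0],"angular":[0,0,0]},
    {"fingers":1,"slide":[2,0,0],"angular":[0,0,0]}
  ]
}}

```text
clock: 11.12
tcp_pos: [0.4817, -0.0215, 0.0418]
orientation: [0.001, 0.726, 0.687, -0.001]
wrist_force: [-0.7, -7.8, 5.3]
finger_gap: 0.0153
grip_force: 59.8
```

Run:
```python
from h import *
for i in range(3):
    st(); p=shot("top")
```

```text
t 11.12 grip_along -100.7 lat -0.3 z 41.8 head 86.81 | F along -7.9 lat 0.3 z 5.3 | tq [-1.42  0.02 -0.05]
t 11.17 grip_along -100.7 lat -0.3 z 41.8 head 86.81 | F along -7.7 lat 0.4 z 4.4 | tq [-1.43  0.05 -0.04]
t 11.22 grip_along -100.7 lat -0.3 z 41.8 head 86.81 | F along -8.5 lat 0.2 z 4.8 | tq [-1.45  0.06 -0.05]
```

>>> {"name": "jog_arm", "arguments": {
  "moves": [
    {"fingers":1,"slide":[1,0,0],"angular":[0,0,0]},
    {"fingers":1,"slide":[2,0,0],"angular":[0,0,0]},
    {"fingers":1,"slide":[2,0,0],"angular":[0,0,0]}
  ]
}}

```text
clock: 11.52
tcp_pos: [0.4817, -0.0198, 0.0418]
orientation: [0.001, 0.727, 0.687, -0.001]
wrist_force: [-1.5, -9.0, 4.0]
finger_gap: 0.0152
grip_force: 59.7
```

Run:
```python
from h import *
for i in range(3):
    st(); p=shot("top")
a=p["color"][195:270,170:320,::-1]
cv2.imwrite("pics/ec.png",cv2.resize(a,None,fx=5,fy=5,interpolation=2))
```

```text
t 11.52 grip_along -99.0 lat -0.3 z 41.8 head 86.80 | F along -9.1 lat 1.0 z 4.0 | tq [-1.65  0.09 -0.07]
t 11.57 grip_along -99.0 lat -0.3 z 41.8 head 86.80 | F along -8.4 lat 0.5 z 5.2 | tq [-1.63  0.04 -0.01]
t 11.62 grip_along -99.0 lat -0.2 z 41.8 head 86.80 | F along -8.6 lat -0.9 z 4.0 | tq [-1.61  0.04  0.05]
```

View pics/ec.png

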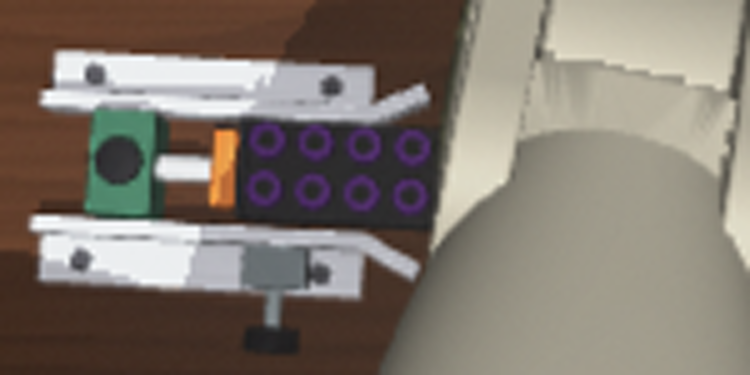

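```bash
cat > buf.py <<'E'
from h import *
def edge(rgb):
    i=cv2.GaussianBlur(rgb.astype(float),(1,3),0)
    o=np.clip(i[:,:,0]-i[:,:,2],0,None)[223:236,205:222]   # orange-ness rows across the buffer
    m=o.mean(0); pk=m.max(); b=m[:3].mean(); k=np.argmax(m>(b+pk)/2)
    t=(b+pk)/2; return 205+k-(m[k]-t)/(m[k]-m[k-1]), np.round(m).astype(int)
E
python3 - <<'E'
from buf import *
e0,m0=edge(cv2.imread("pics/d.png")[:,:,::-1]); print(e0,m0)
p=shot("top"); e1,m1=edge(p["color"]); print(e1,m1)
f=192/np.tan(np.radians(p["fovy"])/2); print("pressed mm",(e0-e1)*(p["W"][2,3]-.045)/f*1e3)
st()
E
```

```text
214.5895705115479 [ 24  24  24  23  24  26  25  26  25  35 132 160 158 155 155  78  52]
211.7003311258278 [ 24  24  23  24  24  25  34 115 158 147 144 132  29   0   0   0   0]
pressed mm 6.71627945859108
t 11.72 grip_along -99.0 lat -0.3 z 41.8 head 86.80 | F along -8.5 lat 1.1 z 5.1 | tq [-1.64  0.11 -0.05]
```

About 6.7 mm is pressed: 5.4 N of spring plus about 3 N of friction, which matches the force reading. I'll push about 5 mm more.

>>> {"name": "jog_arm", "arguments": {
  "moves": [
    {"fingers":1,"slide":[1,0,0],"angular":[0,0,0]},
    {"fingers":1,"slide":[2,0,0],"angular":[0,0,0]},
    {"fingers":1,"slide":[3,0,0],"angular":[0,0,0]},
    {"fingers":1,"slide":[4,0,0],"angular":[0,0,0]},
    {"fingers":1,"slide":[5,0,0],"angular":[0,0,0]},
    {"fingers":1,"slide":[5.5,0,0],"angular":[0,0,0]},
    {"fingers":1,"slide":[5.5,0,0],"angular":[0,0,0]}
  ]
}}

```text
clock: 12.3
tcp_pos: [0.482, -0.0152, 0.0418]
orientation: [0.001, 0.727, 0.687, -0.002]
wrist_force: [-1.8, -13.2, 4.4]
finger_gap: 0.0154
grip_force: 59.6
```

Run:
```python
from buf import *
e0,_=edge(cv2.imread("pics/d.png")[:,:,::-1])
for i in range(4):
    p=shot("top"); e1,m1=edge(p["color"]); f=192/np.tan(np.radians(p["fovy"])/2)
    print("pressed mm",(e0-e1)*(p["W"][2,3]-.045)/f*1e3); st()
```

```text
pressed mm 11.287541646500308
t 12.35 grip_along -94.3 lat -0.3 z 41.8 head 86.76 | F along -12.4 lat 0.3 z 4.8 | tq [-2.13  0.14  0.03]
pressed mm 11.294572047745458
t 12.40 grip_along -94.3 lat -0.2 z 41.8 head 86.76 | F along -12.0 lat 0.7 z 4.2 | tq [-2.14  0.15  0.07]
pressed mm 11.296853735941768
t 12.45 grip_along -94.3 lat -0.2 z 41.8 head 86.76 | F along -12.9 lat 0.2 z 4.3 | tq [-2.07  0.13  0.01]
pressed mm 11.284705672396992
t 12.50 grip_along -94.3 lat -0.3 z 41.8 head 86.76 | F along -12.4 lat 0.4 z 4.3 | tq [-2.13  0.17 -0.03]
```

>>> {"name": "jog_arm", "arguments": {
  "moves": [
    {"fingers":1,"slide":[0.3,0,0],"angular":[0,0,0]},
    {"fingers":1,"slide":[0.6,0,0],"angular":[0,0,0]},
    {"fingers":1,"slide":[0.6,0,0],"angular":[0,0,0]},
    {"fingers":1,"slide":[0.6,0,0],"angular":[0,0,0]},
    {"fingers":1,"slide":[0.6,0,0],"angular":[0,0,0]},
    {"fingers":1,"slide":[0.6,0,0],"angular":[0,0,0]},
    {"fingers":1,"slide":[0.6,0,0],"angular":[0,0,0]},
    {"fingers":1,"slide":[0.6,0,0],"angular":[0,0,0]},
    {"fingers":1,"slide":[0.6,0,0],"angular":[0,0,0]},
    {"fingers":1,"slide":[0.6,0,0],"angular":[0,0,0]}
  ]
}}

```text
clock: 13.33
tcp_pos: [0.482, -0.0148, 0.0418]
orientation: [0.001, 0.727, 0.687, -0.002]
wrist_force: [-2.1, -12.3, 5.1]
finger_gap: 0.0153
grip_force: 59.6
```

Run:
```python
from buf import *
e0,_=edge(cv2.imread("pics/d.png")[:,:,::-1])
for i in range(70):
    p=shot("side" if i==68 else "top")
    if i==68: save(p,"f.png"); cv2.imwrite("pics/fc.png",cv2.resize(p["color"][140:275,150:350,::-1],None,fx=3.5,fy=3.5,interpolation=2)); continue
    e1,m1=edge(p["color"]); f=192/np.tan(np.radians(p["fovy"])/2)
    if i%23==0 : print("pressed mm",(e0-e1)*(p["W"][2,3]-.045)/f*1e3); st()
```

```text
pressed mm 11.615178950803225
t 13.38 grip_along -93.9 lat -0.3 z 41.8 head 86.76 | F along -12.6 lat 0.7 z 4.6 | tq [-2.2   0.22  0.03]
pressed mm 11.61100621975982
t 14.53 grip_along -93.9 lat -0.3 z 41.8 head 86.76 | F along -12.8 lat -0.3 z 4.0 | tq [-2.21  0.17  0.06]
pressed mm 11.618992763283176
t 15.68 grip_along -93.9 lat -0.3 z 41.8 head 86.75 | F along -12.7 lat 0.6 z 4.4 | tq [-2.25  0.17  0.03]
pressed mm 11.610459894448491
t 16.83 grip_along -93.9 lat -0.3 z 41.8 head 86.76 | F along -13.8 lat -0.2 z 4.4 | tq [-2.28  0.15  0.06]
```

View pics/fc.png

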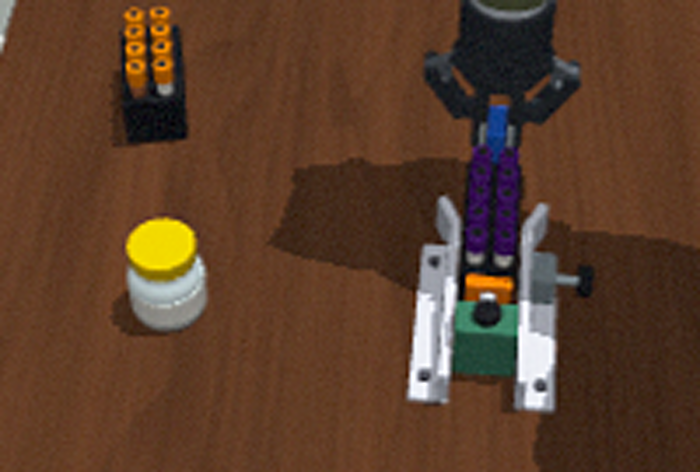

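The rack sits straight between the rails, at about column 490. Its nose is on the buffer at about (488,288), and the bystanders are where they were. The push has held steady at about 11.6 mm for 3.5 s, so I'm handing in.

```bash
python3 -c "
from workcell import *
print(hand_in())"
```

```text
the job is handed in; nothing more can be done
None
```

The purple-capped rack is in the dock, still gripped and pressing the buffer in about 11.6 mm (roughly 9–10 N, estimated from the camera and wrist force); it held steady for about 3.5 s, and the job is handed in.

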